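# Sift the small grinding balls out of the tilting jar

## Robot

A 6-joint arm with a two-finger parallel gripper is mounted at the origin on the work surface. World frame = base frame: x ahead of the robot, y to its left, z up, the work surface at z = 0. Lengths are in m, angles in rad, forces in N, time in s.
With the tool pointing down it reaches from about 0.325 to 0.9 m from the base axis. Payload 3.5 kg.
Tool frame: the origin (TCP) lies midway between the tips of the shut fingers; the grasp point (between the pads) lies 19 mm behind it; y points along the fingers, x is the direction in which the jaws open and shut, and the axes are right-handed (so a half turn about y gives the same grasp; the last joint's range is limited). The gripper opens to 85 mm and grips with 20 to 120 N. Pads are 22 mm wide; open, the fingers measure 114 mm over their backs; the gripper's body (76 mm by 85 mm) begins 54 mm behind the grasp point. The pads swing forward as they close: fully open they stand 13 mm farther back than shut.
Start: joints at [-1.219, 0.276, -0.026, 1.268, 0, 1.467], TCP at [0.275, -0.561, 0.231] pointing down, gripper open.
Joint ranges: [-3.12, 3.12], [-0.85, 1.88], [-1.08, 1.24], [-1.95, 2.15], [-1.57, 1.53], [-3.14, 3.14]. Speed limits (rad/s): [2.57, 2.57, 3.14, 3.14, 3.14, 3.14].

## Interface

Orientations are given as a 3x3 rotation matrix whose columns are the frame's x, y, z axes.
In Python, from rig import arm, set_gripper, solver, get_obs, optics gives the robot as it stands. Calls block until the motion is done:
- arm.reach(position, orientation): joint-space move of the TCP to a pose.
- arm.move_linear(position, orientation=None, max_speed=0.15): straight line of the TCP; orientation=None keeps the orientation; max_speed is the mean speed in m/s.
- arm.set_joints(angles): joint-space move.
- set_gripper(opening): finger opening in m; the grip force is fixed at half the most; returns when the fingers have stopped.
- arm.hold(seconds).
- solver.inverse_kinematics(position, orientation): joint angles nearest the present ones, or None.
- get_obs(): the state.
- optics.get_image(name): name is "scene" or "top"; returns (picture, depth): 384x512x3 uint8, red, green, blue; 384x512 float32, m along the optical axis (not along the pixel's ray), 0 where there is no reading.
- optics.calibration(name): a dict with "camera_matrix" (3x3 intrinsics, pixels), "D" ([k1, k2, p1, p2, k3] as OpenCV has them; the pictures are not rectified), "R" (3x3) and "t" (3): a world point X has camera coordinates R X + t. Camera axes: x right, y down, z forward; pixel columns grow to the right and rows downward; lengths in m; the calibration is good to about 2 mm. A picture is of the moment at which its call begins. calibration takes no time and is no camera call.
A pose or a line that the arm cannot do raises arm.IKError and nothing moves.
- arm.finish_job(): hands the job in, once; it reports no verdict.
The state is a dict: "clock": time; "joint_positions": joint angles; "joint_vel": joint speeds; "effort": joint torques, N m; "position": TCP position; "tcp_rot": TCP orientation; "contact_force": force on the tool from outside, world axes, zero at the start; "moment": the same for the moment, N m; "opening": finger opening in m.
Only numpy, scipy, OpenCV 4.12 (cv2) and the standard library are available. Lean on these libraries where they do the work, as an engineer would, in place of code of your own. Each camera call takes 0.05 s, during which the arm holds its last target.

## Task

Slide the catch pan under the tilting jar, between its posts. Turn the slotted cap so that the middle-width slot lies over the jar's pour window, then tip the jar with its crank until all four small grinding balls have dropped into the pan while the large one stays in the jar. Swing the jar back fully upright, let go, and leave the beaker, bottle and mortar where they stand.

Things in the scene. Friction and masses are not known exactly. Their poses are not given: they have to be found in the camera images.
- stand: Fixed stand of the dispenser. Origin on the table, midway between its two upright posts; z up. The posts (10 mm thick, 127 mm high) stand at x = -75 and +75 mm and leave 140 mm clear between them (130 mm between the feet); each has a foot 20 mm wide and 10 mm high from y = -65 to +85 mm, and a 10 mm high cross tie joins the feet at y = 78 mm. The pivot of the jar runs along x through the posts, 115 mm above the table. The jar pours towards -y.
- pour_spot (a point): Point on the table under the pour, in the stand's frame at (0, -45, 0) mm, same axes as the stand: the pan stands well when its centre is here and its long side runs along the stand's y (handle towards -y). Within 10 mm of that all the balls are caught.
- jar (a joint): Tilt of the jar, rad: 0 = upright (stop), 2.4 = fully tipped (stop); positive swings the top towards the stand's -y and the crank up and over from +y to -y. It stays where it is left (friction about 0.45 N m). Balls begin to pour at about 1.7; 2.1 to 2.3 empties it; if a small ball is held up beside the large one, swing back to about 0.8 so that the balls roll back, and tip again.
- jar_mid (a point): Centre of the jar's inside, 25 mm behind the pivot line (stand's +y) at jar upright; axes turn with the jar and equal the stand's at joint jar = 0. The clear plastic jar is 66 mm (x) by 90 mm (y) by 64 mm (z) inside; upright its underside is 77 mm above the table. Its steel top plate (120 by 120 mm) has one pour window beside the -y wall: 66 mm along x, 27 mm along y.
- crank_grip (a point): Where to grip the crank handle: a round black bar of 14 mm diameter along the stand's x axis, reaching 32 mm either side of this point, on the stand's -x side, 132 mm from the stand's centre, 50 mm beyond the posts. It moves on a circle of 70 mm radius about the pivot: with the jar upright it is 63 mm to +y and 30 mm above the pivot. Axes turn with the jar. The bar may turn between the fingers.
- cap (a joint): Turn of the flat steel cap (120 mm across, 5 mm thick) on top of the jar, rad, positive counter-clockwise from above, range -2.4 to 2.9, small friction (0.06 N m), stays where left. It has three slots 68 mm long, 120 degrees apart, of widths 9, 17 and 26 mm. At 0 the middle slot (17 mm) lies over the pour window, at +2.09 the 26 mm slot does, at -2.09 the 9 mm slot. It must be within about 0.06 of 0 for the sifting to work well.
- knob (a point): Grip point of the cap's knob, on the cap's axis, 26 mm above the cap's underside. The knob is an upright black bar 44 mm long (its x axis), 14 mm wide (its y axis), rising 34 mm above the cap's upper face, its top 13 mm above this point. Jar upright: the top face of the cap is 154.5 mm above the table. The middle slot lies parallel to the bar's length, on this frame's -y side.
- mid_slot (a point): Centre of the middle (17 mm) slot on the cap's top face; x along the slot.
- pan: Loose aluminium catch pan, 98 mm (x) by 130 mm (y), 42 mm high, walls and floor 3 mm, about 0.2 kg. Origin at the centre of its underside, z up. A black stub handle sticks out on the -y side.
- pan_handle (a point): Grip point of the pan's handle, 103 mm from the pan's centre on its -y side, 30 mm above the pan's underside. The handle is a bar along the pan's y, 16 mm wide, 14 mm high, from 64 to 126 mm from the centre.
- small1_center (a point): Centre of a small steel ball, smooth and slippery, 14 mm diameter, 11 g, at first in the jar.
- small2_center (a point): As small1.
- small3_center (a point): As small1.
- small4_center (a point): As small1.
- large_center (a point): Centre of the one large steel ball, 23 mm diameter, 50 g, at first in the jar, where it must stay.
- beaker: Bystander: glass beaker, 60 mm across, 75 mm high; origin under its centre. Leave it alone.
- bottle: Bystander: amber bottle, 54 mm across, 125 mm high; origin under its centre. Leave it alone.
- mortar: Bystander: white mortar bowl, 84 mm across, 50 mm high; origin under its centre. Leave it alone.
There are look-alikes about, which are no part of the job. Of the things that look like the pan, take the one that is farthest to the robot's right at the start.

How it is judged:
On the way, in this order (a step that is already met when the one before it is completed fails the run):
1. cap turned so that the middle slot lies over the window, jar still upright (value of joint cap between -0.12 and 0.12 rad and value of joint jar below 0.25 rad), for 0.2 s.
2. jar tipped, with the pan below it (value of joint jar above 1.6 rad and horizontal distance between pan and pour_spot below 0.06 m), for 0.2 s.
At the end, for the whole second after the job is handed in: All four small balls lie inside the pan, which stands flat on the table, at rest; the large ball is inside the jar; the jar is back within 0.12 rad of upright (x of small1_center in the frame of pan between -0.047 and 0.047 m and y of small1_center in the frame of pan between -0.063 and 0.063 m and z of small1_center in the frame of pan between 0 and 0.04 m and x of small2_center in the frame of pan between -0.047 and 0.047 m and y of small2_center in the frame of pan between -0.063 and 0.063 m and z of small2_center in the frame of pan between 0 and 0.04 m and x of small3_center in the frame of pan between -0.047 and 0.047 m and y of small3_center in the frame of pan between -0.063 and 0.063 m and z of small3_center in the frame of pan between 0 and 0.04 m and x of small4_center in the frame of pan between -0.047 and 0.047 m and y of small4_center in the frame of pan between -0.063 and 0.063 m and z of small4_center in the frame of pan between 0 and 0.04 m and x of large_center in the frame of jar_mid between -0.035 and 0.035 m and y of large_center in the frame of jar_mid between -0.047 and 0.047 m and z of large_center in the frame of jar_mid between -0.036 and 0.036 m and value of joint jar below 0.12 rad and angle between pan's own z axis and vertical below 0.1 rad and height (world z) of pan below 0.01 m and linear speed of pan below 0.02 m/s); the robot touches nothing.
It fails at once if the large ball leaves the jar (distance between large_center and jar_mid above 0.1 m).
It fails at once if the beaker, bottle or mortar is shifted by more than 30 mm or knocked over (distance of any of beaker, bottle, mortar from where it was at the start of the episode above 0.03 m or angle between any of beaker, bottle, mortar's own z axis and vertical above 0.4 rad).
It also fails if it takes over 72 s, if anything falls off the work surface, if the arm or the gripper's body presses on something with over 40 N, if the wrist force passes 120 N, or if a joint passes its speed limit or range.

## Working session

There is one attempt and no reset: what is moved stays moved. The work goes in short steps, each a Python script; the robot and the scene stay as the last script left them, time stands still between calls to the robot, and variables do not carry over. Pictures are saved under pics/ and viewed, and the job is handed in when it is done.

```bash
ls; mkdir -p pics
python3 - <<'E'
from rig import arm, set_gripper, solver, get_obs, optics
import cv2,numpy as np
for n in("scene","top"):
    p,d=optics.get_image(n); cv2.imwrite(f"pics/{n}0.png",p[:,:,::-1]); np.save(f"pics/{n}0.npy",d)
    c=optics.calibration(n); print(n,c)
print(get_obs())
E
```

```text
pics
scene {'camera_matrix': array([[484.25067513,   0.        , 261.29056017],
       [  0.        , 484.25067513, 198.68385234],
       [  0.        ,   0.        ,   1.        ]]), 'D': array([-0.03855048,  0.        ,  0.        ,  0.        ,  0.        ]), 'R': array([[ 0.72579568,  0.68790542,  0.00260087],
       [ 0.57199916, -0.60139628, -0.55779878],
       [-0.38214865,  0.40633564, -0.82997214]]), 't': array([-0.41234152, -0.25207469,  1.63454476])}
top {'camera_matrix': array([[402.56568253,   0.        , 261.0804314 ],
       [  0.        , 402.56568253, 188.24797686],
       [  0.        ,   0.        ,   1.        ]]), 'D': array([-0.09651701,  0.        ,  0.        ,  0.        ,  0.        ]), 'R': array([[ 0.00663717, -0.99997559, -0.0021856 ],
       [-0.99735856, -0.00646167, -0.07234736],
       [ 0.07233147,  0.00266001, -0.9973771 ]]), 't': array([-0.01680357,  0.5646337 ,  1.17595942])}
{'clock': 0.1, 'joint_positions': array([-1.21940174e+00,  2.77078262e-01, -2.77674918e-02,  1.26801137e+00,
        9.65054191e-06,  1.46741238e+00]), 'joint_vel': array([ 7.65776736e-04, -1.11138022e-03,  2.50469324e-03, -5.02486416e-04,
        8.68806730e-05,  1.09381107e-03]), 'effort': array([ 1.11277590e-03, -4.46707642e+01,  2.96129018e+01,  8.41671514e-03,
       -1.02890890e-04, -1.39988578e-05]), 'position': array([ 0.27429256, -0.56079172,  0.2302471 ]), 'tcp_rot': array([[ 4.39262643e-01, -7.00281461e-04,  8.98358414e-01],
       [-8.98356351e-01,  1.93819223e-03,  4.39263145e-01],
       [-2.04879913e-03, -9.99997877e-01,  2.22273142e-04]]), 'contact_force': array([ 0.3255584 ,  0.18204576, -0.70927087]), 'moment': array([ 0.03773428,  0.0520604 , -0.0251674 ]), 'opening': 0.08574625997759305}
```

View pics/scene0.png

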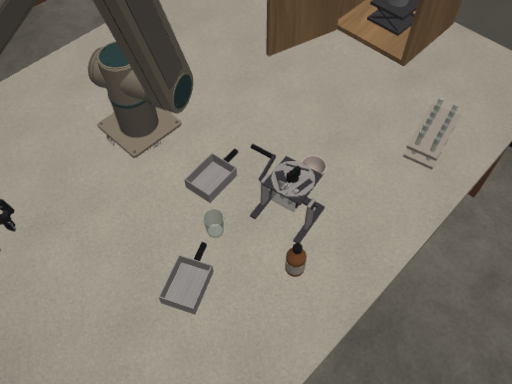

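View pics/top0.png

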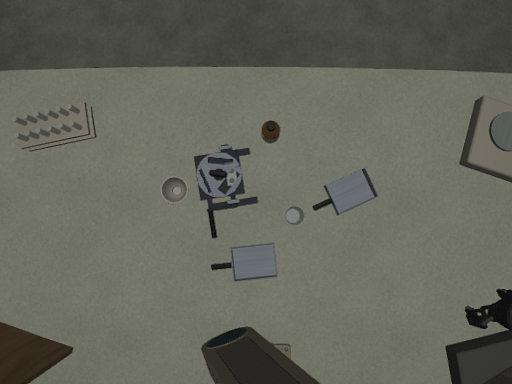

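```bash
cat > h.py <<'E'
from rig import arm, set_gripper, solver, get_obs, optics
import cv2,numpy as np
def grab(n,tag):
    p,d=optics.get_image(n); cv2.imwrite(f"pics/{n}{tag}.png",p[:,:,::-1]); np.save(f"pics/{n}{tag}.npy",d); return p,d
def cloud(n,d):
    c=optics.calibration(n);K=c["camera_matrix"];h,w=d.shape
    u,v=np.meshgrid(np.arange(w),np.arange(h))
    q=cv2.undistortPoints(np.stack([u,v],-1).reshape(-1,1,2).astype(float),K,c["D"]).reshape(h,w,2)
    X=np.dstack([q[...,0]*d,q[...,1]*d,d])
    return (X-c["t"])@c["R"]
def proj(n,P):
    c=optics.calibration(n);rv=cv2.Rodrigues(c["R"])[0]
    return cv2.projectPoints(np.asarray(P,float).reshape(-1,1,3),rv,c["t"],c["camera_matrix"],c["D"])[0].reshape(-1,2)
def pix2z(n,uv,z):
    c=optics.calibration(n)
    q=cv2.undistortPoints(np.asarray(uv,float).reshape(-1,1,2),c["camera_matrix"],c["D"]).reshape(-1,2)
    r=np.c_[q,np.ones(len(q))]@c["R"]; o=-c["R"].T@c["t"]
    return o+r*((z-o[2])/r[:,2])[:,None]
E
python3 - <<'E'
from h import *
a=cv2.imread("pics/top0.png");b=cv2.imread("pics/scene0.png")
cv2.imwrite("pics/c1.png",cv2.resize(a[135:245,150:270],None,fx=5.5,fy=5.5,interpolation=cv2.INTER_CUBIC))
cv2.imwrite("pics/c2.png",cv2.resize(b[135:250,230:345],None,fx=5,fy=5,interpolation=cv2.INTER_CUBIC))
cv2.imwrite("pics/c3.png",cv2.resize(a[155:235,275:385],None,fx=7,fy=7,interpolation=cv2.INTER_CUBIC))
for n in("top","scene"):
    d=np.load(f"pics/{n}0.npy"); X=cloud(n,d); print(n,(d==0).mean())
    z=X[...,2]
    z=np.where(d>0,z,0); cv2.imwrite(f"pics/z_{n}.png",cv2.resize(np.clip(z*1200,0,255).astype(np.uint8),(800,600)))
    print(np.median(z[250:300,300:400]))
E
```

```text
top 0.004094441731770833
-0.00011759165205435469
scene 0.004033406575520833
-0.0017613566505685309
```

View pics/c1.png

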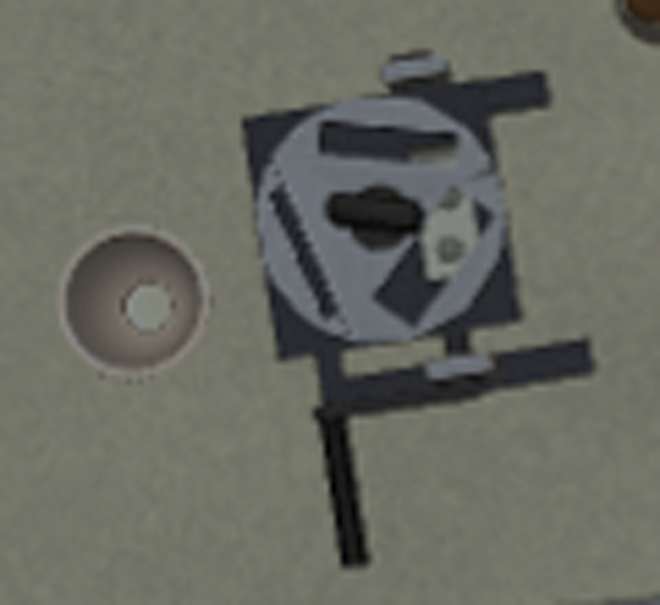

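View pics/c2.png

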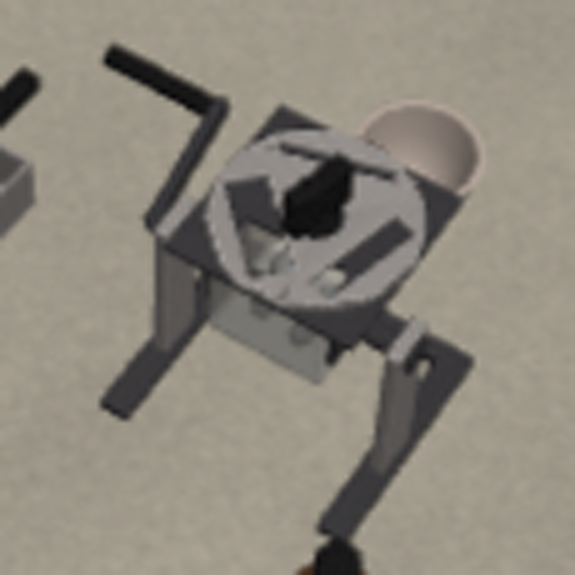

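View pics/c3.png

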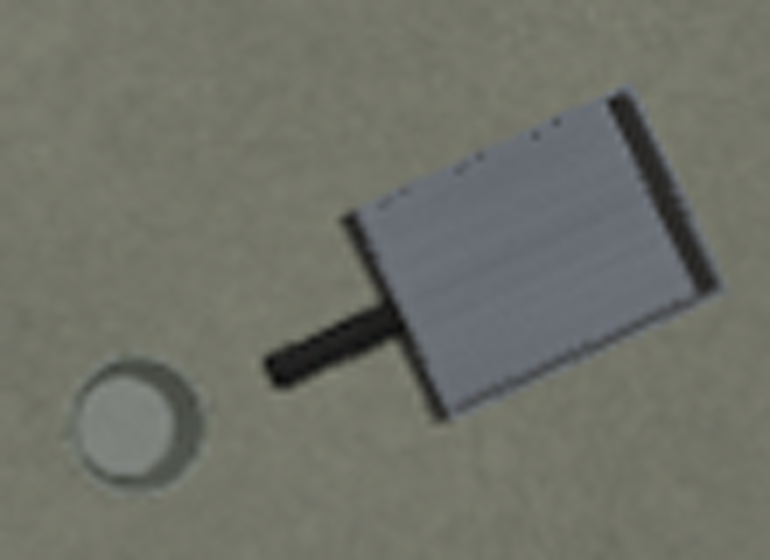

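View pics/z_top.png

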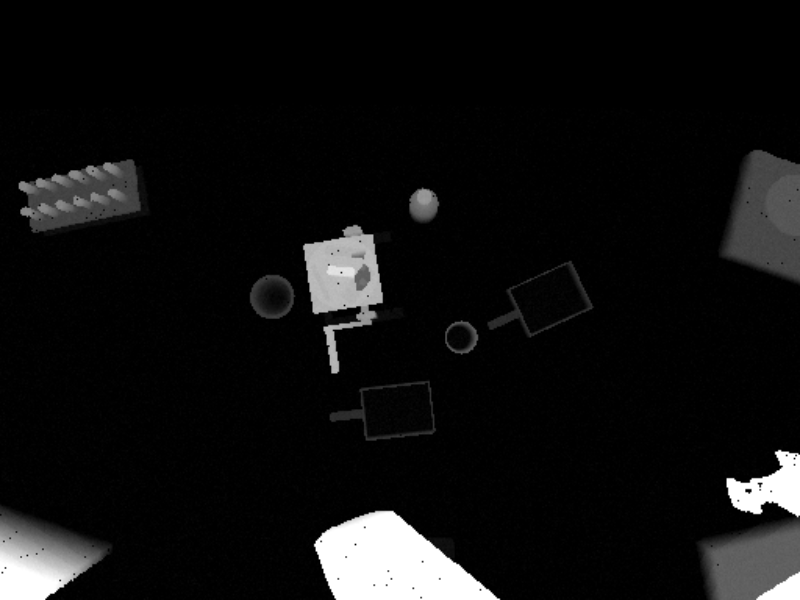

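```bash
cat > m.py <<'E'
from h import *
d=np.load("pics/top0.npy"); X=cloud("top",d); X[d==0]=np.nan
def reg(u0,u1,v0,v1,zl,zh):
    P=X[v0:v1,u0:u1].reshape(-1,3); return P[(P[:,2]>zl)&(P[:,2]<zh)]
def rect(P,name):
    r=cv2.minAreaRect(P[:,:2].astype(np.float32)); print(name,len(P),"c",np.round(r[0],4),"size",np.round(r[1],4),"ang",round(r[2],2),"z",np.round(np.percentile(P[:,2],[5,50,95]),4)); return r
rect(reg(185,255,140,210,.141,.162),"plate")
rect(reg(185,255,140,210,.175,.2),"knob")
rect(reg(200,230,195,245,.135,.165),"crank")
rect(reg(205,230,212,245,.135,.165),"crankbar")
rect(reg(220,245,140,158,.11,.14),"postfar")
rect(reg(220,245,195,207,.11,.14),"postnear")
rect(reg(225,270,140,165,.005,.015),"footfar")
rect(reg(225,270,190,212,.005,.015),"footnear")
rect(reg(328,388,160,222,.030,.05),"pan")
rect(reg(328,388,160,222,.036,.05),"panrim")
P=reg(305,334,190,215,.030,.04);rect(P,"handle")
rect(reg(228,282,238,285,.036,.05),"pan2rim")
rect(reg(280,308,202,228,.02,.09),"beaker")
rect(reg(155,192,170,210,.03,.06),"mortar")
rect(reg(258,284,115,145,.02,.15),"bottle")
E
python3 m.py
```

```text
plate 1797 c [0.5762 0.0964] size [0.1517 0.121 ] ang 9.75 z [0.1459 0.1521 0.1572]
knob 100 c [0.5912 0.0986] size [0.0442 0.0142] ang 84.71 z [0.1836 0.1877 0.1903]
crank 307 c [0.4799 0.1098] size [0.1137 0.0773] ang 0.29 z [0.1422 0.1495 0.1544]
crankbar 143 c [0.4577 0.115 ] size [0.0707 0.0138] ang 9.52 z [0.1455 0.15   0.1533]
postfar 67 c [0.6689 0.0859] size [0.0169 0.0312] ang 13.57 z [0.1139 0.1251 0.129 ]
postnear 97 c [0.5177 0.0628] size [0.0285 0.0411] ang 57.22 z [0.119 0.125 0.132]
footfar 88 c [0.6765 0.0263] size [0.0629 0.1257] ang 4.43 z [0.0055 0.0091 0.0128]
footnear 142 c [0.525 0.027] size [0.0513 0.1364] ang 15.32 z [0.0055 0.009  0.0128]
pan 236 c [ 0.5552 -0.2738] size [0.0988 0.1473] ang 24.66 z [0.0317 0.0405 0.0445]
panrim 192 c [ 0.5552 -0.2738] size [0.0988 0.1473] ang 24.66 z [0.0368 0.0414 0.0446]
handle 118 c [ 0.5301 -0.1888] size [0.0446 0.0627] ang 18.47 z [0.0315 0.0357 0.0394]
pan2rim 209 c [0.3469 0.0114] size [0.0966 0.142 ] ang 6.48 z [0.0369 0.0414 0.0458]
beaker 162 c [ 0.4836 -0.109 ] size [0.0581 0.0562] ang 44.85 z [0.0224 0.0651 0.0777]
mortar 298 c [0.5576 0.241 ] size [0.0822 0.0795] ang 88.84 z [0.0318 0.0474 0.0522]
bottle 333 c [ 0.7288 -0.0401] size [0.0528 0.0512] ang 69.47 z [0.0326 0.086  0.1257]
```

```bash
cat >> h.py <<'E'
SO=np.array([.5952,.0742,0]);SA=np.radians(9.6)
def Rz(a): return np.array([[np.cos(a),-np.sin(a),0],[np.sin(a),np.cos(a),0],[0,0,1]])
def S(p): return SO+Rz(SA)@np.asarray(p,float)   # stand -> world
def down(a):  # jaw direction angle a in world
    x=np.array([np.cos(a),np.sin(a),0]);y=np.array([0,0,-1.]);return np.c_[x,y,np.cross(x,y)]
E
python3 - <<'E'
from h import *
PA=np.radians(24.66+180); PC=np.array([.5588,-.2815,0])
def box(f,x0,x1,y0,y1,z): return [f(p) for p in((x0,y0,z),(x1,y0,z),(x1,y1,z),(x0,y1,z))]
pan=lambda p:PC+Rz(PA)@np.array(p)
polys=[box(pan,-.049,.049,-.065,.065,.042),box(pan,-.008,.008,-.126,-.064,.037),
 box(S,-.06,.06,-.035,.085,.1495),box(S,-.164,-.1,.056,.070,.152),box(S,-.085,-.065,-.065,.085,.01),box(S,.065,.085,-.065,.085,.01),
 box(S,-.08,-.07,-.012,.012,.127),box(S,.07,.08,-.012,.012,.127)]
c=Rz(SA+1.31); kc=S((0,.025,.1885))
polys.append([kc+c@np.array(p) for p in((-.022,-.007,0),(.022,-.007,0),(.022,.007,0),(-.022,.007,0))])
for n,(u0,u1,v0,v1) in(("top",(180,390,130,250)),("scene",(150,350,130,320))):
    im=cv2.imread(f"pics/{n}0.png")[v0:v1,u0:u1]; k=3.8 if n=="top" else 3.1
    im=cv2.resize(im,None,fx=k,fy=k,interpolation=cv2.INTER_CUBIC)
    for P in polys:
        q=(proj(n,P)+.5-[u0,v0])*k; cv2.polylines(im,[np.round(q).astype(int)],True,(0,255,0),1)
    cv2.imwrite(f"pics/ov_{n}.png",im)
E
```

```text
(no output)
```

View pics/ov_top.png

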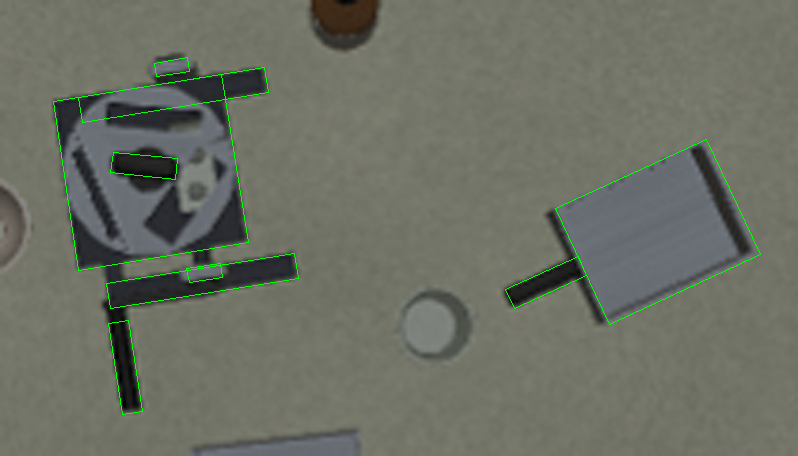

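View pics/ov_scene.png

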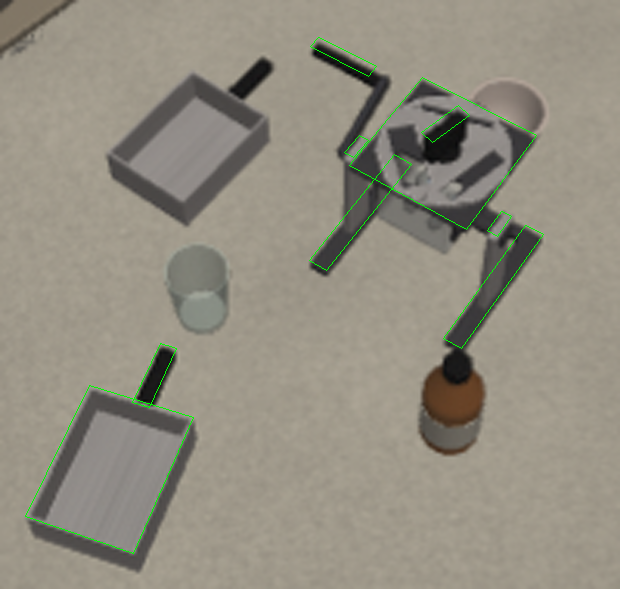

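Run:
```python
from h import *
H=PC0+Rz(PA0)@np.array([0,-.103,0]);R=down(np.radians(24.66))
t=lambda m:print(m,round(get_obs()["clock"],2),np.round(get_obs()["position"],4),round(get_obs()["opening"],4),np.round(get_obs()["contact_force"],1))
set_gripper(.05);t("g")
arm.reach(np.r_[H[:2],.13],R);t("above")
arm.move_linear(np.r_[H[:2],HZ],R,.15);t("down")
set_gripper(0.0);t("closed")
grab("top","1")
a=cv2.imread("pics/top1.png");cv2.imwrite("pics/c4.png",cv2.resize(a[135:255,240:400],None,fx=4.5,fy=4.5))
```

```text
g 0.54 [ 0.2745 -0.5615  0.2313] 0.0501 [ 0.1 -0.2 -0.2]
above 2.21 [ 0.5162 -0.1889  0.1304] 0.0501 [-0.   0.2 -0.6]
down 3.13 [ 0.5166 -0.1885  0.0148] 0.0503 [-0.2  0.   0.6]
closed 3.53 [ 0.5167 -0.1882  0.0151] 0.0148 [-0.5  0.5  5.7]
```

View pics/c4.png

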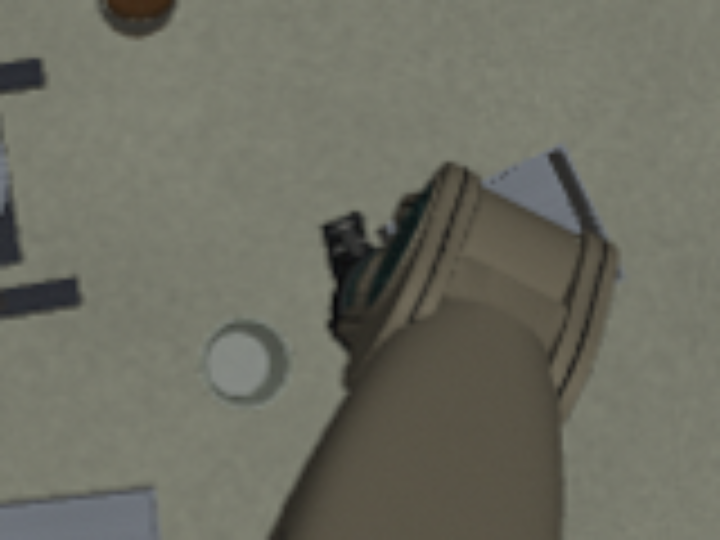

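The arm covers the pan handle, and the fingers stopped at 14.8 mm, which suits the 16 mm handle. Now the slide and turn.

Run:
```python
from h import *
t=lambda m:print(m,round(get_obs()["clock"],2),np.round(get_obs()["position"],4),round(get_obs()["opening"],4),np.round(get_obs()["contact_force"],1))
z=HZ+.002
H0=S((0,-.350,z))
arm.move_linear(H0,down(np.radians(24.66)),.2);t("H0")
for a in(84.66,144.66,189.6):
    arm.move_linear(H0,down(np.radians(a)),.15);t(a)
grab("top","2");grab("scene","2")
a=cv2.imread("pics/top2.png");b=cv2.imread("pics/scene2.png")
cv2.imwrite("pics/c5.png",np.hstack([cv2.resize(a[130:250,180:390],(700,400)),]))
cv2.imwrite("pics/c5b.png",cv2.resize(b[120:340,140:360],(560,560)))
```

```text
H0 4.53 [ 0.6527 -0.2703  0.0155] 0.0146 [ 1.  -0.4 -0.2]
84.66 5.73 [ 0.6526 -0.2703  0.0158] 0.0144 [-1.5 -0.7 -0.6]
144.66 6.93 [ 0.6536 -0.2708  0.016 ] 0.0147 [ 0.9 -0.3 -1.4]
189.6 7.87 [ 0.6534 -0.2709  0.016 ] 0.0148 [ 0.1 -1.2 -1.2]
```

View pics/c5.png

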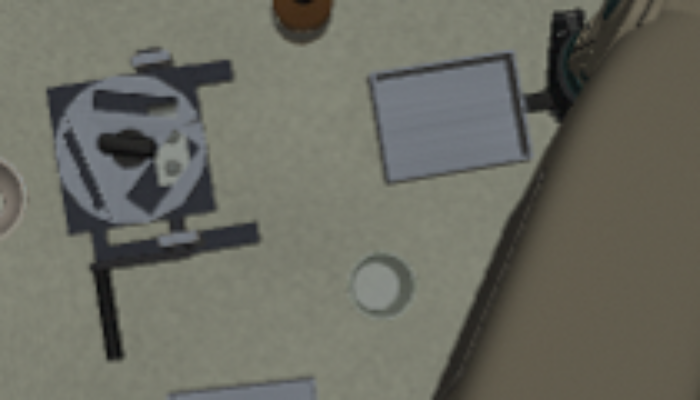

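View pics/c5b.png

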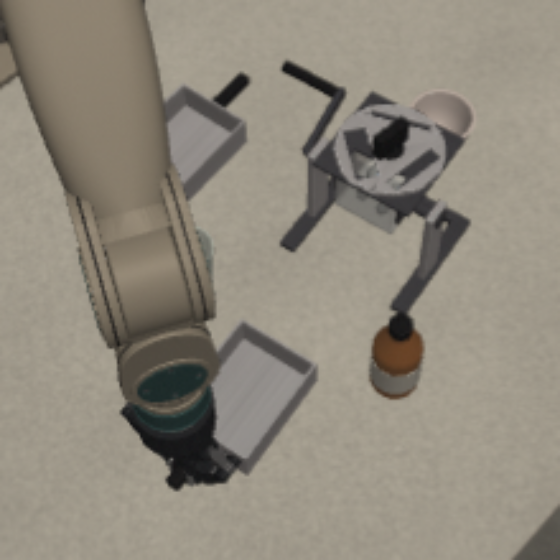

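The pan now faces the stand with its handle towards -y. I'll measure it before inserting it.

Run:
```python
from h import *
d=np.load("pics/top2.npy");X=cloud("top",d)[140:190,285:341].reshape(-1,3)
P=X[(X[:,2]>.036)&(X[:,2]<.048)]
L=(P-SO)@Rz(SA); L=L[L[:,1]>-.325]
r=cv2.minAreaRect(L[:,:2].astype(np.float32));print(r,len(L),L.min(0),L.max(0))
```

```text
((-0.0012831464409828186, -0.254729688167572), (0.09895657002925873, 0.13979023694992065), 0.3782253563404083) 198 [-0.05107669 -0.32462145  0.03600319] [ 0.04837404 -0.18493415  0.04572164]
```

Run:
```python
from h import *
t=lambda m:print(m,round(get_obs()["clock"],2),np.round(get_obs()["position"],4),round(get_obs()["opening"],4),np.round(get_obs()["contact_force"],1))
z=HZ+.002;R=down(np.radians(189.6))
arm.move_linear(S((.0012,-.145,z)),R,.15);t("in")
set_gripper(.045);t("open")
p=get_obs()["position"]
arm.move_linear(np.r_[p[:2],.27],R,.3);t("up")
# above knob
Rk=down(np.radians(84.71+90))
arm.reach(S((0,.025,.26)),Rk);t("knob above")
grab("top","3");grab("scene","3")
b=cv2.imread("pics/scene3.png")
cv2.imwrite("pics/c6b.png",cv2.resize(b[110:310,180:380],(600,600)))
a=cv2.imread("pics/top3.png");cv2.imwrite("pics/c6.png",cv2.resize(a[110:250,150:330],(720,560)))
```

```text
in 9.48 [ 0.6207 -0.0692  0.0159] 0.0144 [-0.7  0.1 -1.2]
open 9.88 [ 0.6209 -0.0689  0.0162] 0.0448 [ 1.  -0.3 -0.6]
up 10.88 [ 0.6198 -0.0687  0.2681] 0.0449 [-0.9 -0.2 -0.1]
knob above 11.6 [0.5905 0.0985 0.2584] 0.0455 [ 0.2 -0.1  0.4]
```

View pics/c6b.png

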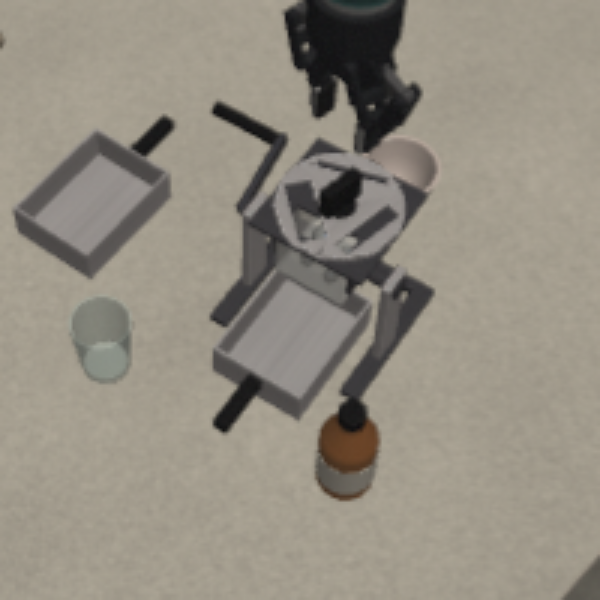

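View pics/c6.png

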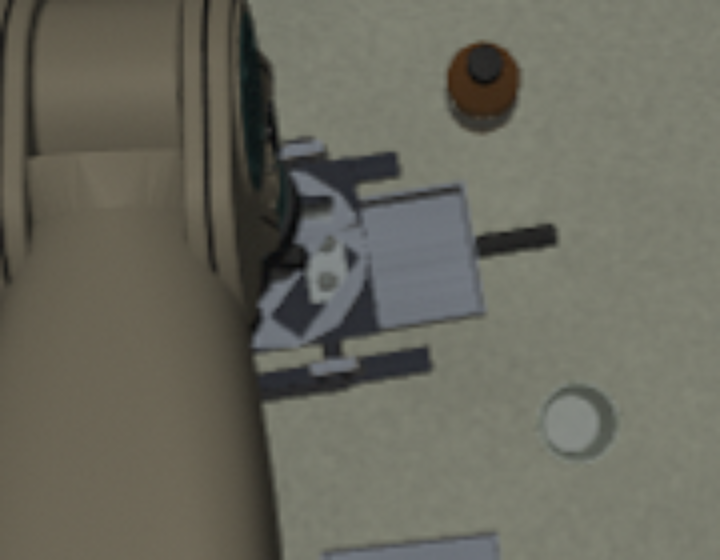

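The pan stands between the posts. Next, the cap.

Run:
```python
from h import *
t=lambda m:print(m,round(get_obs()["clock"],2),np.round(get_obs()["position"],4),round(get_obs()["opening"],4),np.round(get_obs()["contact_force"],1))
d=np.load("pics/top3.npy");X=cloud("top",d)[130:215,220:300].reshape(-1,3)
L=(X-SO)@Rz(SA);P=L[(L[:,2]>.036)&(L[:,2]<.048)&(L[:,1]>-.118)&(abs(L[:,0])<.07)]
print("pan rim xmin/max,ymin",np.percentile(P[:,0],[1,99]),np.percentile(P[:,1],1), len(P))
H=L[(L[:,2]>.03)&(L[:,2]<.042)&(L[:,1]<-.115)&(abs(L[:,0])<.03)];print("handle",H.min(0),H.max(0))
k=S((0,.025,0));z=.1605
arm.move_linear(np.r_[k[:2],z],down(np.radians(174.71)),.15);t("down")
set_gripper(0);t("closed")
for a in(149.7,124.7,99.6):
    arm.move_linear(np.r_[k[:2],z],down(np.radians(a)),.15);t(a)
set_gripper(.045);t("open")
arm.move_linear(np.r_[k[:2],.25],None,.25);t("up")
arm.reach(S((-.134,.063,.25)),down(SA+np.pi/2));t("crank")
grab("top","4");grab("scene","4")
b=cv2.imread("pics/scene4.png")
cv2.imwrite("pics/c7b.png",cv2.resize(b[110:310,180:380],(600,600)))
a=cv2.imread("pics/top4.png");cv2.imwrite("pics/c7.png",cv2.resize(a[110:250,150:330],(720,560)))
```

```text
pan rim xmin/max,ymin [-0.04907773  0.04855011] -0.11680722885530925 99
handle [-0.00845566 -0.17188652  0.03045   ] [ 0.00757002 -0.11542396  0.04094321]
down 12.52 [0.5919 0.0985 0.1614] 0.045 [-0.5  0.1  1.3]
closed 12.9 [0.5921 0.0989 0.162 ] 0.0129 [ 0.4 -0.6  5.6]
149.7 13.48 [0.5916 0.099  0.162 ] 0.0129 [-1.2  0.   6.2]
124.7 14.07 [0.5913 0.0993 0.162 ] 0.013 [-1.4  0.3  7.2]
99.6 14.66 [0.5911 0.0997 0.162 ] 0.0131 [-2.5  2.8  6. ]
open 15.07 [0.5908 0.0988 0.16  ] 0.045 [ 0.2  0.6 -0.7]
up 15.57 [0.5916 0.0988 0.2511] 0.0451 [-0.8 -0.6 -0.1]
crank 16.19 [0.4515 0.114  0.2488] 0.0451 [ 1.3 -0.   0.4]
```

View pics/c7b.png

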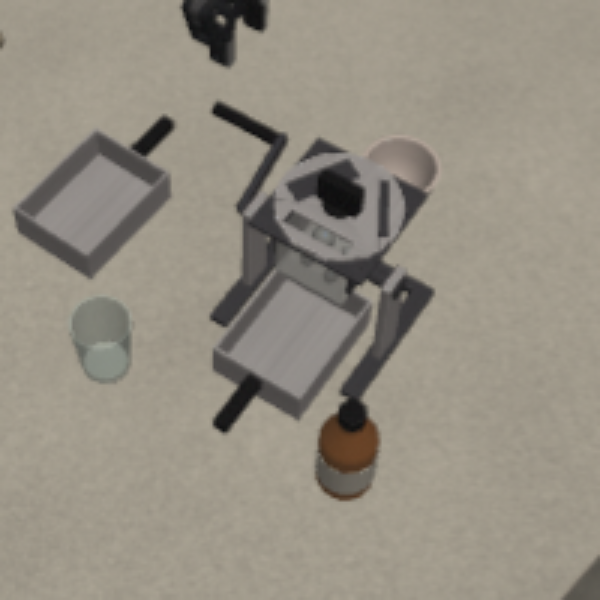

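View pics/c7.png

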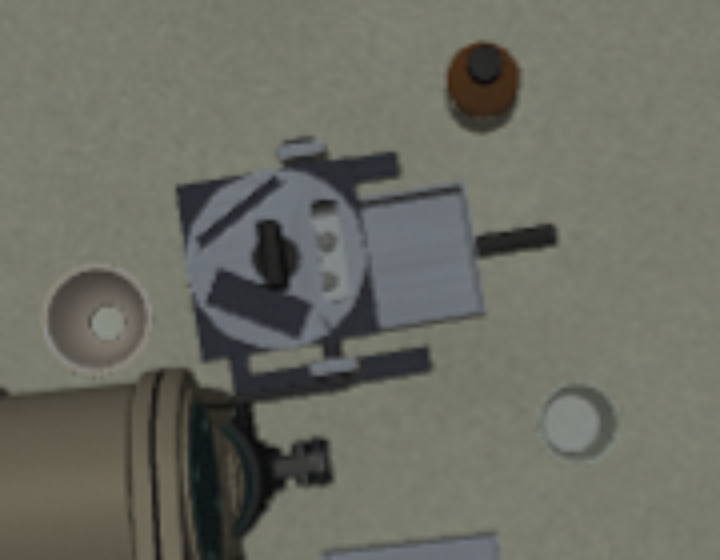

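Run:
```python
from h import *
d=np.load("pics/top4.npy");X=cloud("top",d)[140:210,185:255].reshape(-1,3)
L=(X-SO)@Rz(SA);P=L[(L[:,2]>.172)&(L[:,2]<.2)]
print(len(P),cv2.minAreaRect(P[:,:2].astype(np.float32)))
P=P[:,:2]-P[:,:2].mean(0);u,s,v=np.linalg.svd(P,full_matrices=False);print("pca ang",np.degrees(np.arctan2(v[0,1],v[0,0])))
# plate orientation in stand frame
P=L[(L[:,2]>.14)&(L[:,2]<.16)&(abs(L[:,0])<.066)];print(cv2.minAreaRect(P[:,:2].astype(np.float32)))
# slot ends from picture, at cap top
a=cv2.imread("pics/top4.png")
cv2.imwrite("pics/c8.png",cv2.resize(a[145:205,190:250],(600,600),interpolation=cv2.INTER_CUBIC))
```

```text
100 ((1.0084360837936401e-05, 0.024586984887719154), (0.013945071026682854, 0.04393085092306137), 89.65874481201172)
pca ang 179.79013881920682
((0.0002671442925930023, 0.025065604597330093), (0.1204659715294838, 0.12102579325437546), 0.10099975019693375)
```

View pics/c8.png

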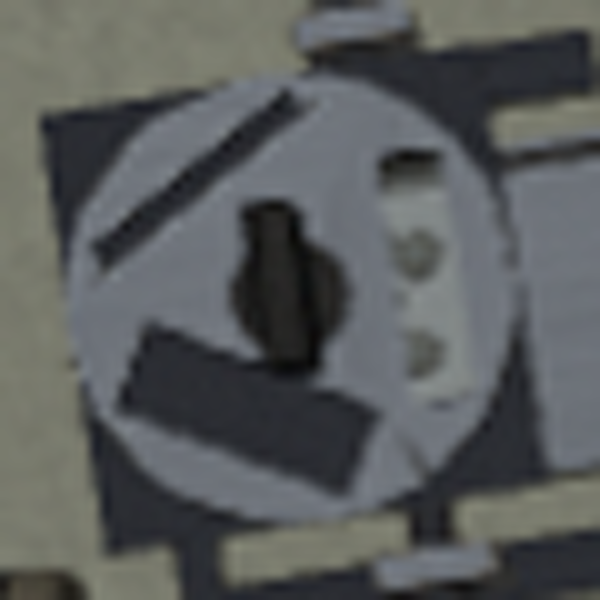

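```bash
cat >> h.py <<'E'
GX=-.136;GO=.017
def bar(th): return S((GX,.063*np.cos(th)-.030*np.sin(th),.115+.063*np.sin(th)+.03*np.cos(th)-GO))
RC=down(SA+np.pi/2)
def theta():
    p=Rz(SA).T@(get_obs()["position"]-SO); return np.arctan2(p[2]+GO-.115,p[1])-np.arctan2(.03,.063)
def swing(t0,t1,sp=.15,step=.2):
    n=max(1,int(np.ceil(abs(t1-t0)/step))); mx=0
    for th in np.linspace(t0,t1,n+1)[1:]:
        arm.move_linear(bar(th),RC,sp); f=get_obs()["contact_force"]; mx=max(mx,np.linalg.norm(f))
    o=get_obs();print("swing",t1,"th",round(theta(),3),"clk",round(o["clock"],2),"maxF",round(mx,1),"op",round(o["opening"],4))
E
python3 - <<'E'
from h import *
t=lambda m:print(m,round(get_obs()["clock"],2),np.round(get_obs()["position"],4),round(get_obs()["opening"],4),np.round(get_obs()["contact_force"],1))
arm.reach(bar(0)+[0,0,.06],RC)
arm.move_linear(bar(0),RC,.15);t("down")
set_gripper(0);t("closed")
swing(0,.4);swing(.4,1.0)
grab("top","5");grab("scene","5")
b=cv2.imread("pics/scene5.png")
cv2.imwrite("pics/c9b.png",cv2.resize(b[90:310,160:380],(600,600)))
E
```

```text
down 17.2 [0.4521 0.1138 0.1295] 0.0448 [-0.8  0.5 -0.5]
closed 17.6 [0.4518 0.1149 0.1297] 0.0117 [-0.8  3.8  6.5]
swing 0.4 th 0.376 clk 18.1 maxF 12.9 op 0.0119
swing 1.0 th 0.935 clk 18.85 maxF 33.0 op 0.0118
```

View pics/c9b.png

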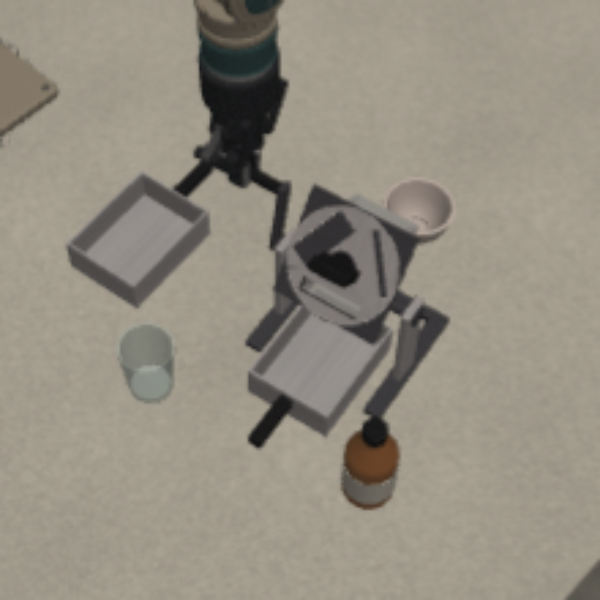

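The jar turns with the crank. It lags the target slightly and the force peaked at 33 N. Before going on, I'll check the static force and its direction.

Run:
```python
from h import *
arm.hold(.2);o=get_obs();print(np.round(Rz(SA).T@o["contact_force"],1),np.round(o["moment"],2),np.round(Rz(SA).T@(o["position"]-bar(1.0)),4),theta())
for th in(1.2,1.4,1.6):
    swing(th-.2,th,.1);o=get_obs();print(np.round(Rz(SA).T@o["contact_force"],1),np.round(Rz(SA).T@(o["position"]-bar(th)),4))
```

```text
[-7.3 17.5 28.3] [3.81 2.12 0.15] [0.0018 0.0057 0.0053] 0.9349696086504291
swing 1.2 th 1.176 clk 19.44 maxF 21.2 op 0.0114
[-3.7  6.7 19.8] [0.0021 0.0014 0.0043]
swing 1.4 th 1.381 clk 19.73 maxF 12.8 op 0.012
[-1.2  4.7 11.9] [0.002  0.0006 0.0029]
swing 1.6 th 1.583 clk 20.02 maxF 7.2 op 0.0116
[2.2 3.3 6. ] [0.002  0.0005 0.0016]
```

Run:
```python
from h import *
swing(1.6,2.2,.08);o=get_obs();print(np.round(Rz(SA).T@o["contact_force"],1))
arm.hold(1.5)
grab("top","6");grab("scene","6")
b=cv2.imread("pics/scene6.png");a=cv2.imread("pics/top6.png")
cv2.imwrite("pics/c10.png",np.hstack([cv2.resize(b[120:280,220:340],(450,600),interpolation=cv2.INTER_CUBIC),cv2.resize(a[130:230,190:248],(348,600),interpolation=cv2.INTER_CUBIC)]))
```

```text
swing 2.2 th 2.19 clk 21.16 maxF 9.9 op 0.0116
[ 7.3  5.8 -3.3]
```

View pics/c10.png

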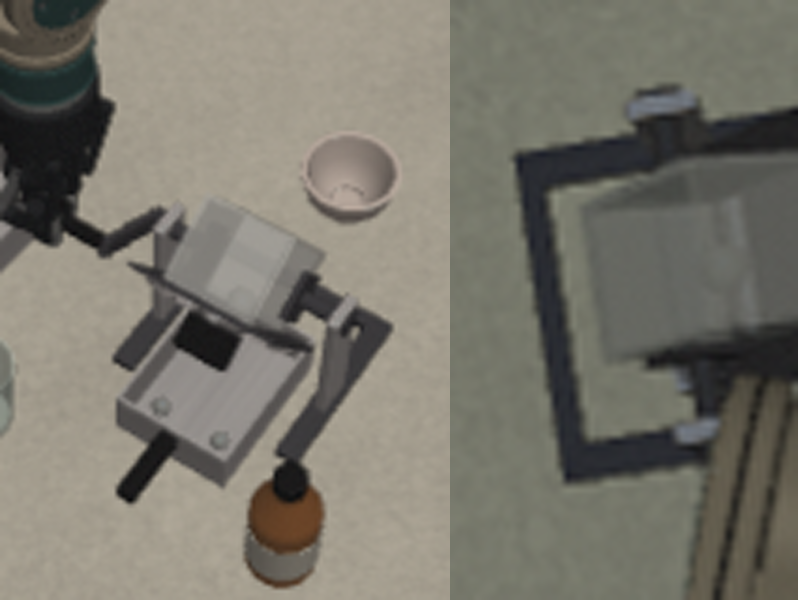

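Run:
```python
from h import *
b=cv2.imread("pics/scene6.png");a=cv2.imread("pics/top6.png")
cv2.imwrite("pics/c11.png",np.hstack([cv2.resize(b[165:255,250:325],(400,480),interpolation=cv2.INTER_LANCZOS4),cv2.resize(a[145:215,210:268],(398,480),interpolation=cv2.INTER_LANCZOS4)]))
```

```text
(no output)
```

View pics/c11.png

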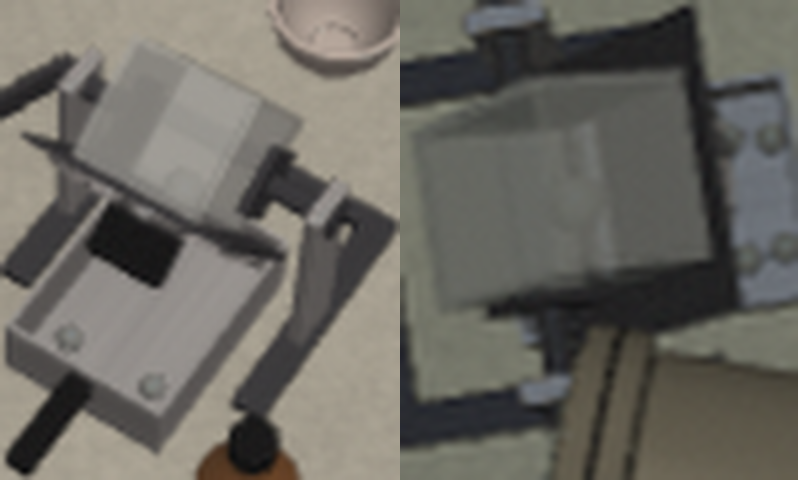

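In the top view four balls lie in the pan (right half, about (730,138), (772,138), (785,245), (748,258)). The large one shows through the jar at (570,190). Swinging back.

Run:
```python
from h import *
swing(2.2,1.0,.1);o=get_obs();print(np.round(Rz(SA).T@o["contact_force"],1))
swing(1.0,.2,.1);o=get_obs();print(np.round(Rz(SA).T@o["contact_force"],1))
swing(.2,-.03,.08,.12);arm.hold(.3);o=get_obs();print(np.round(Rz(SA).T@o["contact_force"],1),theta())
set_gripper(.045);p=get_obs()["position"]
arm.move_linear(p+[0,0,.1],None,.2)
arm.reach(S((-.2,.063,.3)),RC); print(get_obs()["clock"])
grab("top","7");grab("scene","7")
b=cv2.imread("pics/scene7.png");a=cv2.imread("pics/top7.png")
cv2.imwrite("pics/c12.png",np.hstack([cv2.resize(b[130:280,220:340],(440,550),interpolation=cv2.INTER_LANCZOS4),cv2.resize(a[130:260,185:270],(360,550),interpolation=cv2.INTER_LANCZOS4)]))
d=np.load("pics/top7.npy");L=(cloud("top",d)[110:260,170:300].reshape(-1,3)-SO)@Rz(SA)
P=L[(L[:,2]>.14)&(L[:,2]<.165)&(abs(L[:,0])<.062)&(L[:,1]>-.05)&(L[:,1]<.1)]
A=np.c_[P[:,:2],np.ones(len(P))];print("plate plane",np.linalg.lstsq(A,P[:,2],rcond=None)[0],len(P))
P=L[(L[:,2]>.13)&(L[:,2]<.165)&(L[:,0]<-.105)&(L[:,0]>-.18)&(abs(L[:,1]-.063)<.04)];print("bar",P.mean(0) if len(P) else 0,P[:,2].max() if len(P) else 0)
```

```text
swing 1.0 th 1.084 clk 24.62 maxF 17.7 op 0.0116
[ -2.4 -11.9  12.8]
swing 0.2 th 0.223 clk 25.79 maxF 12.0 op 0.0117
[ 5.  -4.7 -2.9]
swing -0.03 th -0.005 clk 26.29 maxF 6.7 op 0.0117
[ 4.1 -3.7  1.5] -0.004977441489966927
28.1333
plate plane [0.00901509 0.05171253 0.15230208] 1790
bar [-0.13486602  0.06052256  0.15393088] 0.16076777523806957
```

View pics/c12.png

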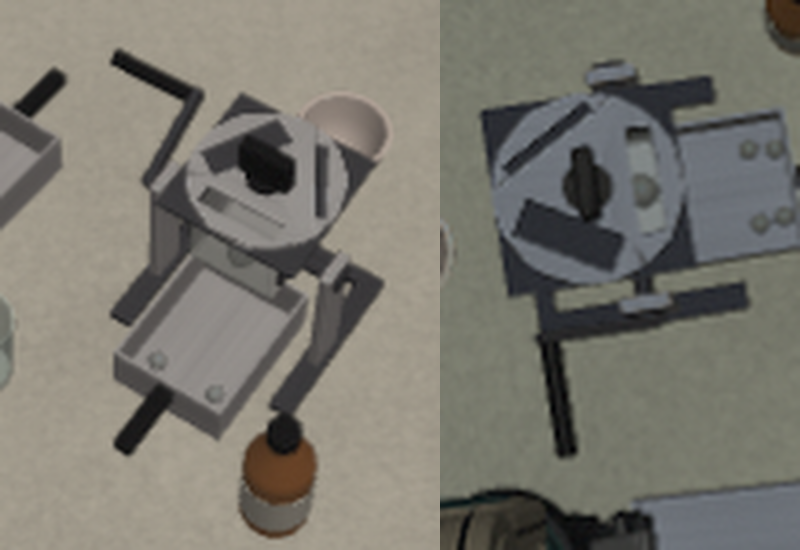

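The two views disagree: the top view shows four balls, the scene view only two. I'll check depth, and compare the jar's tilt with the first picture.

Run:
```python
from h import *
for tag in("4","7"):
    d=np.load(f"pics/top{tag}.npy");L=(cloud("top",d)[110:260,170:300].reshape(-1,3)-SO)@Rz(SA)
    P=L[(L[:,2]>.14)&(L[:,2]<.165)&(abs(L[:,0])<.062)&(L[:,1]>-.036)&(L[:,1]<.086)]
    A=np.c_[P[:,:2],np.ones(len(P))];print(tag,"plane",np.linalg.lstsq(A,P[:,2],rcond=None)[0],len(P))
    P=L[(L[:,2]>.13)&(L[:,2]<.175)&(L[:,0]<-.105)&(L[:,0]>-.18)&(abs(L[:,1]-.063)<.02)];print("bar",P.mean(0) if len(P) else 0)
for n in("top","scene"):
    d=np.load(f"pics/{n}7.npy");L=(cloud(n,d)-SO)@Rz(SA)
    m=(L[...,2]>.009)&(L[...,2]<.03)&(abs(L[...,0])<.043)&(L[...,1]>-.105)&(L[...,1]<.01)&(d>0)
    k,lab,st,ce=cv2.connectedComponentsWithStats(m.astype(np.uint8))
    for i in range(1,k):
        if st[i,4]>3: print(n,np.round(ce[i],1),st[i,4],np.round(L[lab==i].mean(0),4),round(L[lab==i][:,2].max(),4))
b=cv2.imread("pics/scene7.png")
cv2.imwrite("pics/c13.png",cv2.resize(b[195:255,245:310],(780,600)[:2] and (650,600),interpolation=cv2.INTER_CUBIC))
```

```text
4 plane [ 0.00954941 -0.00692909  0.15206305] 1768
bar [-0.10891233  0.05861778  0.14883588]
7 plane [0.00878569 0.04935202 0.15240961] 1765
bar [-0.13486602  0.06052256  0.15393088]
top [257.7 165.1] 18 [ 0.0262 -0.0823  0.0141] 0.0187
top [263.7 164.9] 16 [ 0.0239 -0.1     0.0138] 0.0188
top [263.5 181.7] 33 [-0.0258 -0.0913  0.0143] 0.0212
scene [262.8 227.6] 16 [-0.0238 -0.0839  0.0127] 0.0174
scene [278.1 236.7] 15 [ 0.0293 -0.0847  0.0135] 0.0181
```

View pics/c13.png

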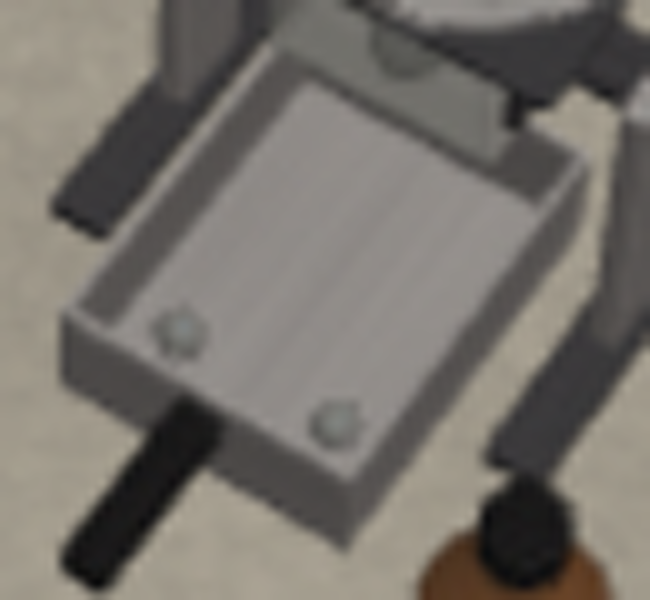

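All four balls are in the pan. Depth in the top view puts them at stand x≈±25, y≈-82 to -100, with tops at about 19 mm. The end wall hides two of them from the scene camera. The jar is still about 0.056 rad off upright, so I'll regrip and press it to its stop.

Run:
```python
from h import *
arm.reach(bar(0.05)+[0,0,.06],RC)
arm.move_linear(bar(0.05),RC,.15);set_gripper(0)
for th in(0,-.05,-.09,-.13):
    swing(th+.04,th,.05);o=get_obs();f=Rz(SA).T@o["contact_force"];print(th,np.round(f,1))
    if abs(f[2])>25: break
arm.hold(.2)
set_gripper(.045);p=get_obs()["position"]
arm.move_linear(p+[0,0,.1],None,.2)
arm.reach(S((-.2,.063,.3)),RC); print(get_obs()["clock"])
grab("top","8");grab("scene","8")
d=np.load("pics/top8.npy");L=(cloud("top",d)-SO)@Rz(SA);Q=L[110:260,170:300].reshape(-1,3)
P=Q[(Q[:,2]>.14)&(Q[:,2]<.165)&(abs(Q[:,0])<.062)&(Q[:,1]>-.036)&(Q[:,1]<.086)]
print("plane",np.linalg.lstsq(np.c_[P[:,:2],np.ones(len(P))],P[:,2],rcond=None)[0])
m=(L[...,2]>.009)&(L[...,2]<.03)&(abs(L[...,0])<.043)&(L[...,1]>-.105)&(L[...,1]<.01)
k,lab,st,ce=cv2.connectedComponentsWithStats(m.astype(np.uint8))
for i in range(1,k):
    if st[i,4]>3: print(st[i,4],np.round(L[lab==i].mean(0),4))
b=cv2.imread("pics/scene8.png");a=cv2.imread("pics/top8.png")
cv2.imwrite("pics/c14.png",np.hstack([cv2.resize(b[110:290,180:340],(440,495)),cv2.resize(a[130:240,180:260],(360,495),interpolation=cv2.INTER_CUBIC)]))
```

```text
swing 0 th 0.017 clk 30.01 maxF 8.6 op 0.012
0 [-0.9  3.6  7.8]
swing -0.05 th -0.004 clk 30.26 maxF 20.5 op 0.0122
-0.05 [-5.9  0.  19.6]
swing -0.09 th -0.007 clk 30.51 maxF 36.8 op 0.0121
-0.09 [-12.5  -2.9  34.5]
32.2583
plane [ 0.00920263 -0.00679803  0.15204277]
18 [ 0.0262 -0.0823  0.0142]
17 [ 0.0233 -0.0996  0.0147]
15 [-0.0244 -0.1     0.014 ]
15 [-0.0273 -0.0823  0.0149]
```

View pics/c14.png

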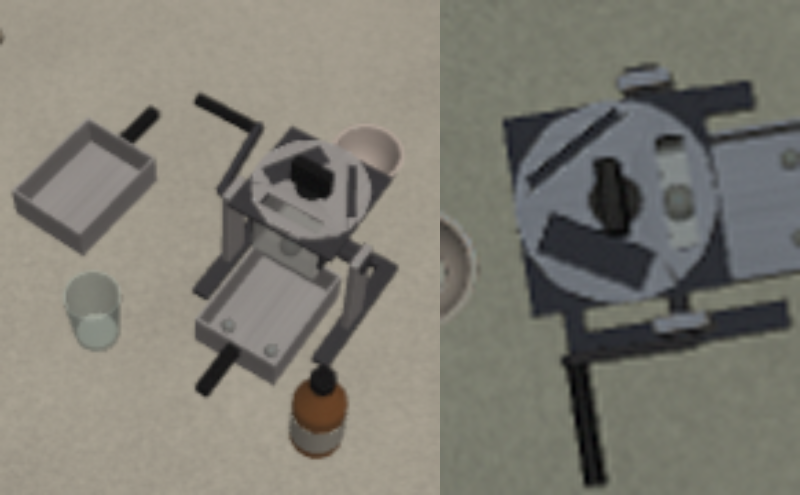

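The jar is back at its original tilt (plane slope equal to the first picture). Four separate balls are in the pan, the large one is seen through the slot at (680,200), and the bystanders are unmoved. Handing in.

```bash
python3 -c "
from h import *
arm.finish_job();print(get_obs()['clock'])"
```

```text
the job is handed in; nothing more can be done
the job is handed in; nothing more can be done
```

I slid the pan under the jar, turned the cap and tipped the jar. All four small balls dropped into the pan and the large one stayed in the jar. I handed the job in at about 32 s; no verdict is reported.

- **Pan:** I took the right-hand pan by its handle, turned it about 165° and slid it between the posts. Its centre measured within about 2 mm of the pour spot.
- **Cap:** I turned it about 75° clockwise. It then measured within about 0.3° (0.006 rad) of having the middle slot over the window.
- **Tipping:** I tipped the jar to about 2.19 rad with the crank, once, and it emptied.
- **Last checks:** Depth from the top camera showed four separate balls in the pan, and the large ball was visible through the cap slot. The beaker, bottle and mortar looked unmoved by eye; I did not measure them again. The gripper was open and clear of everything.

Two checks disagreed along the way:
- **Jar not upright at first:** After the first swing back it was still about 0.056 rad off upright, although the arm position suggested about 0. I regripped the crank and pressed the jar to its stop, with about 37 N at the wrist. The measured tilt then matched the one before tipping.
- **Ball count:** The scene camera showed only two balls in the pan where the top camera showed four. The pan's end wall most likely hides the other two from the scene camera.

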